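# Put the dry baby bottles away by size

### The job

Put the three dry baby bottles on the slanting drying rack away, mouth down: the two tall ones into the deep tub and the small one into the low tub. Draw each one off along its slanting prong so that the rack is not dragged along, and stand it upright on the tub's drain plate: the plates are set at unknown heights, so lower each bottle gently until you feel it stand, neither letting it drop nor pressing it down hard. Leave the rack where it is, and do not push the kettle, the tin or the tongs.

Things in the scene. Friction and masses are not known exactly. Their poses are not given: they have to be found in the camera images.
- tall_a_c (a point): Tall baby bottle, honey-tinted plastic: straight hollow cup, outside diameter 58 mm, 165 mm long, 90 to 210 g, flat closed base, open mouth 47 mm wide inside. Starts mouth down over any one of the rack's prongs, leaning 24 to 32 deg from vertical, base up and towards the robot. This point: its centre, on the axis, 82.5 mm from each end; z runs from mouth to base; x, y mean nothing.
- tall_b_c (a point): Second tall baby bottle, honey-tinted plastic: straight hollow cup, outside diameter 58 mm, 165 mm long, 90 to 210 g, flat closed base, open mouth 47 mm wide inside. Starts mouth down over any one of the rack's prongs, leaning 24 to 32 deg from vertical, base up and towards the robot. This point: its centre, on the axis, 82.5 mm from each end; z runs from mouth to base; x, y mean nothing.
- small_c (a point): Small baby bottle, honey-tinted plastic: straight hollow cup, outside diameter 58 mm, 105 mm long, 60 to 140 g, flat closed base, open mouth 47 mm wide inside. Starts mouth down over any one of the rack's prongs, leaning 24 to 32 deg from vertical, base up and towards the robot. This point: its centre, on the axis, 52.5 mm from each end; z runs from mouth to base; x, y mean nothing.
- rack: Drying rack, loose, 1.1 kg, 335 mm along y, 135 along x: beige drip tray 18 high, wire end cheeks 51 high, white sloped shelf. Origin: underside centre; x away from the robot. From the shelf three white tapered prongs rise at y = -108, 0, +108, their feet at x = 0, z = 36, all along (-0.423, 0, 0.906): 25 deg from vertical, towards the robot. Each is 80 long, 41 thick at the foot, 37 near the tip.
- tub_deep: The deep tub, smoky clear plastic, pale rim, fixed, open, 105 mm high; outside 176 along x, 104 along y (with rim 186 by 114, end lips to 204), walls 5. Origin: underside centre. Inside, a flat slotted drain plate fills the floor; it slides up and down, held by friction (yields above 120 N): its top is 15 to 60 mm above the counter, not measured. Both tall bottles go here, side by side along x.
- tub_low: The low tub, smoky clear plastic, pale rim, fixed, open, 55 mm high; outside 176 along x, 104 along y (with rim 186 by 114, end lips to 204), walls 5. Origin: underside centre. Inside, a flat slotted drain plate fills the floor; it slides up and down, held by friction (yields above 120 N): its top is 15 to 40 mm above the counter, not measured. The small bottle goes here.
- kettle: Bystander: glass kettle with white base, lid and handle, 170 mm across its base, 220 mm high; its handle reaches 133 mm from its axis along its own +y. Origin: centre of its underside. Leave alone.
- tin: Bystander: formula tin, 132 mm in diameter, 170 mm high. Origin: centre of its underside. Leave alone.
- tongs: Bystander: white plastic bottle tongs lying flat, 170 mm long along their y, 36 mm wide, 18 mm high. Origin: middle of the underside. Leave alone.
There are look-alikes about, which are no part of the job. What is shaped like the part that bears small_c but pink or red is not meant. What is shaped like the tub_low but purple or red is not meant.

How it is judged:
By the outcome, as a careful person would: the job done as asked, in the order asked, and still so for the second after the job is handed in, with the robot touching nothing.
It also fails if it takes over 72 s, if anything falls off the work surface, if the arm or the gripper's body presses on something with over 40 N, if the wrist force passes 120 N, or if a joint passes its speed limit or range.

### The arm

A 6-joint arm with a two-finger parallel gripper is mounted at the origin on the work surface. World frame = base frame: x ahead of the robot, y to its left, z up, the work surface at z = 0. Lengths are in m, angles in rad, forces in N, time in s.
With the tool pointing down it reaches from about 0.35 to 0.975 m from the base axis. Payload 4.9 kg.
Tool frame: the origin (TCP) lies midway between the tips of the shut fingers; the grasp point (between the pads) lies 19 mm behind it; z points along the fingers, y is the direction in which the jaws open and shut (so a half turn about z gives the same grasp; the last joint's range is limited). The gripper opens to 85 mm and grips with 20 to 120 N. Pads are 22 mm wide; open, the fingers measure 114 mm over their backs; the gripper's body (76 mm by 85 mm) begins 54 mm behind the grasp point. The pads swing forward as they close: fully open they stand 13 mm farther back than shut.
Start: joints at [1.196, 0.053, 1.613, -0, 1.476, -0.119], TCP at [0.158, 0.605, 0.231] pointing down, gripper open.
Joint ranges: [-3.01, 3.01], [-1.01, 2.22], [0.06, 2.58], [-1.02, 4.17], [0.09, 2.62], [-3.14, 3.14]. Speed limits (rad/s): [2.57, 2.57, 3.14, 3.14, 3.14, 3.14].

### API

Orientations are given as a rotation vector (axis times angle).
In Python, from station import ctrl gives the robot as it stands.
- The arm moves only by the shell command python3 -m jog 'ROWS' [FORCE]. ROWS is JSON, one flat list of numbers, 7 for each row, row after row: the opening, from 0 (shut) to 1 (fully open), then the shift along the tool's x, y, z in m, then the turn, a rotation vector about the tool's x, y, z in degrees. A call has 1 to 10 rows; each row shifts and turns the commanded pose from where the row before left it, along the tool's axes as they then stand; what a row does not reach is not made up. A row lasts 1/8 s, in which the tool goes at most 62.5 mm and 10.7 degrees, less where a joint would pass 70% of its speed; a pose out of reach is approached as far as the arm can. A call with a gripper value outside its range is refused whole. The fingers move at their own pace and stop on an object; FORCE is the grip in N (left out, the last holds). Time passes only in rows, so rows that do not move let the fingers close. It gives the time, the measured TCP pose, the force and the opening at its end, in the units of the state.
- ctrl.get_obs(): the state, without advancing time (a new reading comes with each control period).
- ctrl.get_image(name): name is "scene" or "top" or "wrist"; returns a dict with "image" (480x640x3 uint8, blue, green, red), "camera_matrix" (3x3 intrinsics, pixels), "rvec" (rotation vector, rad) and "tvec" (3), from world to camera coordinates, as OpenCV has them; the wrist camera has in their place "mount" (4x4, takes a point from camera to tool coordinates, whose origin is the TCP and whose axes are the flange's). Camera axes: x right, y down, z forward; pixel columns grow to the right and rows downward; lengths in m; the calibration is good to about 2 mm. A picture is of the moment at which its call begins: read the wrist's pose just before it. There is no depth.
- ctrl.finish_job(): hands the job in, once; it reports no verdict.
Trained networks look in a picture, given as the dict that the camera call returned (one of the last four; its "shot" number tells which), for a name from the list of things; names that differ only in an ending like _2 or _b are one class to them, and where a whole thing is asked for, a point or a joint stands for the part that bears it (a point fixed in the world has none). Each returns a list of dicts, best first, with "p" (0 to 1); they miss things now and then, are a little off and sometimes report something else, mostly with a low value. They report only what shows in the picture. A call takes as long as a camera call. They do not tell look-alikes from the thing itself.
- ctrl.boxes_of(target, picture): "box" ([centre column, centre row, width, height] in pixels, round what is visible of it).
The state is a dict: "t": time; "q": joint angles; "dq": joint speeds; "effort": joint torques, N m; "tool_pos": TCP position; "tool_rot": TCP orientation; "contact_force": force on the tool from outside, world axes, zero at the start; "wrist_torque": the same for the moment, N m; "opening": finger opening in m.
Only numpy, scipy, OpenCV 4.12 (cv2) and the standard library are available. Lean on these libraries where they do the work, as an engineer would, in place of code of your own. Each camera call takes 0.05 s, during which the arm holds its last target. There are 200 camera calls.

## Working session

There is one attempt and no reset: what is moved stays moved. The work goes in short steps, Python scripts to look and compute and a shell command to move; the robot and the scene stay as the last step left them, time stands still between calls to the robot, and variables do not carry over. Pictures are saved under pics/ and viewed, about 8 in all and at most 12, crops included, and the job is handed in when it is done.

```bash
ls; mkdir -p pics
python3 - <<'E'
from station import ctrl
import cv2
o=ctrl.get_obs();print({k:(v if isinstance(v,float) else [round(float(x),3) for x in v] if hasattr(v,'__len__') else v) for k,v in o.items()})
for n in("scene","top"):
    p=ctrl.get_image(n);cv2.imwrite(f"pics/{n}0.png",p["image"])
    print(n,p["camera_matrix"].tolist() if hasattr(p["camera_matrix"],'tolist') else p["camera_matrix"],p["rvec"],p["tvec"])
    for t in("tall_a_c","small_c","rack","tub_deep","tub_low","kettle","tin","tongs"):
        print(t,[(round(d["p"],2),[round(float(x)) for x in d["box"]]) for d in ctrl.boxes_of(t,p)])
E
```

```text
pics
{'t': 0.0, 'q': [1.196, 0.053, 1.614, -0.0, 1.476, -0.119], 'dq': [-0.0, 0.001, -0.002, 0.001, -0.001, 0.001], 'effort': [-0.001, -39.368, -37.018, -0.0, 0.007, 0.0], 'tool_pos': [0.158, 0.604, 0.23], 'tool_rot': [-0.401, -3.115, 0.003], 'contact_force': [0.276, 0.656, -0.348], 'wrist_torque': [0.014, 0.022, 0.035], 'opening': 0.08578588861581551}
scene [[519.5337635414312, 0.0, 314.8421474602382], [0.0, 519.5337635414312, 234.8591218333543], [0.0, 0.0, 1.0]] [ 1.16222979  2.2871062  -1.06932829] [ 0.30785469 -0.2519799   1.75588692]
tall_a_c [(0.63, [323, 259, 41, 70])]
small_c [(0.9, [223, 308, 53, 38]), (0.69, [373, 247, 40, 22]), (0.58, [292, 248, 37, 49])]
rack [(0.69, [287, 282, 124, 82]), (0.48, [243, 189, 59, 55])]
tub_deep [(0.93, [438, 256, 74, 82])]
tub_low [(0.93, [293, 150, 58, 43]), (0.8, [215, 155, 61, 45]), (0.58, [242, 190, 62, 55])]
kettle [(0.71, [538, 310, 112, 109])]
tin [(0.97, [167, 196, 56, 74])]
tongs [(0.73, [316, 213, 20, 15])]
top [[568.1740394955189, 0.0, 314.1878800601762], [0.0, 568.1740394955189, 240.2447035602564], [0.0, 0.0, 1.0]] [ 2.19121913 -2.1329317   0.12585132] [0.03458634 0.56670435 1.58051084]
tall_a_c [(0.6, [284, 207, 32, 41])]
small_c [(0.97, [341, 143, 31, 41]), (0.79, [275, 275, 40, 32]), (0.78, [325, 211, 20, 35]), (0.73, [327, 204, 126, 64]), (0.5, [117, 259, 94, 56])]
rack [(0.8, [327, 206, 122, 68])]
tub_deep [(0.93, [213, 286, 59, 78]), (0.24, [285, 208, 29, 40])]
tub_low [(0.96, [514, 313, 54, 74]), (0.77, [446, 374, 48, 76])]
kettle [(0.8, [117, 260, 96, 60])]
tin [(0.87, [482, 206, 64, 56]), (0.26, [327, 206, 124, 63])]
tongs [(0.85, [338, 288, 55, 27]), (0.35, [439, 282, 51, 74])]
```

View pics/scene0.png

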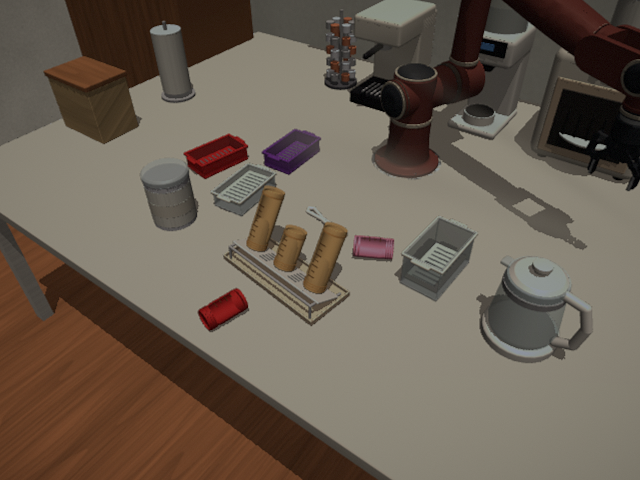

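View pics/top0.png

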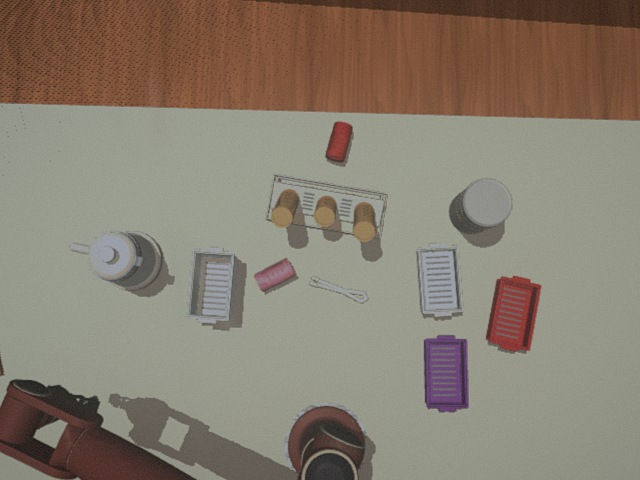

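The scene shows three honey bottles on the rack. In the top view these are tall (285,208), small (325,211) and tall (364,222). The pink (275,275) and red (340,142) bottles are look-alikes. The deep tub is at (213,286). The pale low tub is at (439,281), with purple (446,374) and red (514,313) look-alikes beside it. I'll confirm and measure in one enlarged crop.

Run:
```python
import cv2,numpy as np
im=cv2.imread("pics/top0.png")
a=cv2.resize(im[165:255,255:400],None,fx=5.5,fy=5.5,interpolation=cv2.INTER_CUBIC)[:, :797]
cv2.imwrite("pics/rackcrop.png",a)
l=cv2.resize(im[235:335,180:250],None,fx=5.5,fy=5.5,interpolation=cv2.INTER_CUBIC)
r=cv2.resize(im[235:335,405:475],None,fx=5.5,fy=5.5,interpolation=cv2.INTER_CUBIC)
cv2.imwrite("pics/tubcrop.png",np.hstack([l,r]))
```

```text
(no output)
```

View pics/rackcrop.png

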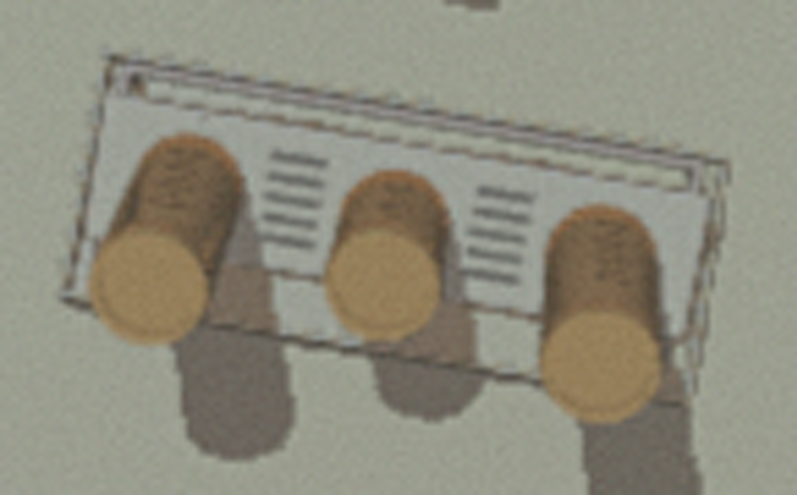

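View pics/tubcrop.png

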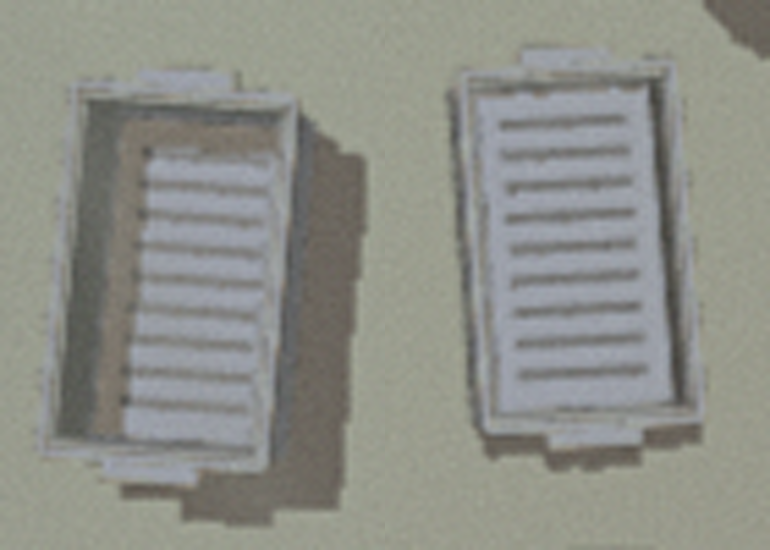

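```bash
cat > h.py <<'E'
import cv2,numpy as np
from scipy.optimize import minimize
from scipy.spatial.transform import Rotation as R
def ray(p,uv,z):
    Rm=cv2.Rodrigues(p["rvec"])[0];c=-Rm.T@np.ravel(p["tvec"])
    d=Rm.T@np.linalg.inv(p["camera_matrix"])@[uv[0],uv[1],1];return c+d*(z-c[2])/d[2]
def proj(p,P):return cv2.projectPoints(np.float64(P).reshape(-1,3),np.float64(p["rvec"]),np.float64(p["tvec"]),np.float64(p["camera_matrix"]),None)[0][:,0]
def cyl(v,L):
    m=np.array(v[:3]);a=np.array([v[3],v[4],0.]);a[2]=np.sqrt(1-a@a)
    u=np.cross(a,[0,1,0]);u/=np.linalg.norm(u);w=np.cross(a,u)
    t=np.linspace(0,2*np.pi,40)[:,None];c=.029*(np.cos(t)*u+np.sin(t)*w)
    return np.vstack([m+c,m+L*a+c])
S=4
def sil(p,v,L,M):
    q=cv2.convexHull(np.float32(proj(p,cyl(v,L))));cv2.fillConvexPoly(M,np.int32(np.round(((q+.5)*S-.5)*16)),1,shift=4)
def mask(im):
    h=cv2.cvtColor(im,cv2.COLOR_BGR2HSV);m=((h[...,0]>8)&(h[...,0]<24)&(h[...,1]>85)).astype(np.float32)
    return m
E
cat > fit.py <<'E'
from h import *
from station import ctrl
P={n:ctrl.get_image(n) for n in("top","scene")}
T=P["top"]
def tub(px,z):
    c=np.array([ray(T,q,z)[:2] for q in px]);print("corners",c.round(3).tolist())
    ctr=c.mean(0);ax=(c[0]+c[1]-c[2]-c[3]);print("ctr",ctr.round(4),"yaw of x deg",np.degrees(np.arctan2(ax[1],ax[0])).round(2), "len",np.linalg.norm(ax)/2)
tub([(180+x/5.5,235+y/5.5) for x,y in[(72,85),(300,100),(42,458),(268,470)]],.105)
tub([(405+x/5.5,235+y/5.5) for x,y in[(75,70),(287,62),(100,432),(318,418)]],.055)
W={"top":(260,165,395,260),"scene":(235,180,355,305)}
tg={}
for n,(x0,y0,x1,y1) in W.items():
    m=mask(P[n]["image"]);w=np.zeros_like(m);w[y0:y1,x0:x1]=1;m=cv2.medianBlur((m*w).astype(np.uint8),3)
    k,l,s,_=cv2.connectedComponentsWithStats(m);m=np.isin(l,[i for i in range(1,k) if s[i,4]>150]).astype(np.uint8);print(n,s[1:].tolist() if k<9 else k)
    tg[n]=cv2.resize(m,None,fx=S,fy=S,interpolation=cv2.INTER_NEAREST)
Ls=[.165,.105,.165];B=[(282.1,217.2),(324.8,216.6),(364.1,231.5)];V=[]
for L,b in zip(Ls,B):
    base=ray(T,b,.036+.906*L);V.append(np.r_[base-L*np.array([-.423,0,.906]),-.423,0])
def cost(V):
    c=0
    for n in W:
        M=np.zeros_like(tg[n])
        for v,L in zip(V,Ls):sil(P[n],v,L,M)
        c+=np.count_nonzero(M!=tg[n])/S/S
    return c
print(cost(V))
for it in range(3):
  for i in range(3):
    f=lambda v:cost([v if j==i else V[j] for j in range(3)])+ (1e4 if abs(v[3])>.8 or abs(v[4])>.5 else 0)
    sp=np.vstack([V[i]]+[V[i]+d for d in np.diag([.01,.01,.008,.05,.05])])
    V[i]=minimize(f,V[i],method="Nelder-Mead",options=dict(initial_simplex=sp,xatol=1e-4,fatol=.05,maxfev=400)).x
print(cost(V))
for v,L in zip(V,Ls):
    a=np.r_[v[3:],np.sqrt(1-v[3]**2-v[4]**2)]
    print("mouth",v[:3].round(4),"base",(v[:3]+L*a).round(4),"axis",a.round(3),"lean",np.degrees(np.arccos(a[2])).round(1),"az",np.degrees(np.arctan2(a[1],a[0])).round(1))
m=np.array([v[:3] for v in V]);d=m[0]-m[2];print("rack y dir",np.degrees(np.arctan2(d[1],d[0])),np.linalg.norm(d[:2]))
np.save("V.npy",V)
E
python3 fit.py
```

```text
corners [[0.521, 0.376], [0.516, 0.264], [0.339, 0.382], [0.336, 0.272]]
ctr [0.4278 0.3235] yaw of x deg -2.05 len 0.18128166754860398
corners [[0.55, -0.243], [0.557, -0.351], [0.368, -0.256], [0.377, -0.366]]
ctr [ 0.4629 -0.3039] yaw of x deg 4.55 len 0.18140433285954943
top [[272, 190, 27, 37, 628], [314, 196, 22, 31, 521], [353, 203, 22, 39, 663]]
scene [[247, 186, 38, 65, 1384], [303, 222, 44, 72, 1679], [274, 225, 33, 47, 1003]]
1723.9375
605.4375
mouth [0.6815 0.1215 0.0353] base [0.6087 0.1343 0.1828] axis [-0.441  0.077  0.894] lean 26.6 az 170.0
mouth [0.667  0.0157 0.0369] base [0.6214 0.0226 0.1312] axis [-0.434  0.066  0.899] lean 26.0 az 171.3
mouth [ 0.6493 -0.0938  0.0352] base [ 0.5785 -0.0781  0.1834] axis [-0.429  0.095  0.898] lean 26.1 az 167.5
rack y dir 81.49455139973237 0.2177351877886705
```

```bash
cat >> h.py <<'E'
def pose(o):return np.array(o["tool_pos"]),R.from_rotvec(o["tool_rot"]).as_matrix()
def Rt(z,y):
    z=np.array(z,float);z/=np.linalg.norm(z);y=np.array(y,float);y-=z*(y@z);y/=np.linalg.norm(y);return np.c_[np.cross(y,z),y,z]
def plan(p0,R0,p1,R1):
    rv=np.degrees(R.from_matrix(R0.T@R1).as_rotvec());
    print("turn(tool,deg)",rv.round(2),"|",np.linalg.norm(rv).round(1)," shift in old axes mm",(1e3*R0.T@(p1-p0)).round(1)," shift in new axes mm",(1e3*R1.T@(p1-p0)).round(1))
def yd(deg):return [np.cos(np.radians(deg)),np.sin(np.radians(deg)),0]
E
python3 - <<'E'
from h import *
from station import ctrl
o=ctrl.get_obs();p,Rc=pose(o);print(p,o["t"])
base=np.array([.6087,.1343,.1828]);ax=np.array([-.441,.077,.894])
R1=Rt(-ax,yd(81)); print(R1.round(3))
plan(p,Rc,base+.075*ax,R1)
print((base+.075*ax).round(3))
from h import ray
T=ctrl.get_image("top")
print("kettle",ray(T,(140,262),.0),ray(T,(112,255),.22))
E
```

```text
[0.15812322 0.60464418 0.23132183] 1.0
[[-0.883  0.16   0.441]
 [ 0.14   0.987 -0.077]
 [-0.448 -0.006 -0.894]]
turn(tool,deg) [ -0.92 -26.6   -5.46] | 27.2  shift in old axes mm [-521.5 -343.8  -18.5]  shift in new axes mm [-442.  -392.1  203.4]
[0.576 0.14  0.25 ]
kettle [0.49265491 0.55007829 0.        ] [0.49306725 0.55356279 0.22      ]
```

```bash
python3 -m jog '[1,0,0,-0.06,0,0,0, 1,-0.0435,-0.0287,0,0,0,0, 1,-0.0435,-0.0287,0,0,0,0, 1,-0.0435,-0.0287,0,0,0,0, 1,-0.0435,-0.0287,0,0,0,0, 1,-0.0435,-0.0287,0,0,0,0, 1,-0.0435,-0.0287,0,0,0,0, 1,-0.0435,-0.0287,0,0,0,0, 1,-0.0435,-0.0287,0,0,0,0, 1,-0.0435,-0.0287,0,0,0,0]' 30
python3 -m jog '[1,-0.0435,-0.0287,0,0,0,0, 1,-0.0435,-0.0287,0,0,0,0, 1,-0.0435,-0.0287,0,0,0,0, 1,0,0,0,-0.31,-8.87,-1.82, 1,0,0,0,-0.31,-8.87,-1.82, 1,0,0,0,-0.31,-8.87,-1.82, 1,0,0,0,0,0,0, 1,0,0,0,0,0,0]'
python3 - <<'E'
from h import *
from station import ctrl
o=ctrl.get_obs();p,Rc=pose(o);print(p,o["t"],Rc.round(3))
base=np.array([.6087,.1343,.1828]);ax=np.array([-.441,.077,.894])
plan(p,Rc,base-.055*ax,Rt(-ax,yd(81)))
w=ctrl.get_image("wrist");cv2.imwrite("pics/w1.png",w["image"]);print(w["camera_matrix"],w["mount"])
E
```

```text
t: 2.3
tool_pos: [0.4725, 0.2543, 0.2916]
tool_rot: [0.401, 3.115, 0.001]
contact_force: [0.4, 0.7, -1.5]
opening: 0.0856
t: 3.3
tool_pos: [0.5765, 0.1394, 0.2923]
tool_rot: [0.213, 2.67, -0.058]
contact_force: [0.7, -0.0, 0.6]
opening: 0.0854
[0.57648226 0.13942864 0.29227089] 3.3 [[-0.883  0.16   0.441]
 [ 0.141  0.987 -0.076]
 [-0.448 -0.006 -0.894]]
turn(tool,deg) [ 0.03  0.   -0.04] | 0.0  shift in old axes mm [ 19.9   0.7 167.5]  shift in new axes mm [ 19.8   0.8 167.5]
[[392.79361864   0.         319.62920625]
 [  0.         392.79361864 239.28345396]
 [  0.           0.           1.        ]] [[-1.89765734e-04 -9.45183028e-01 -3.26540974e-01  8.38239766e-02]
 [ 9.99999929e-01 -7.29156915e-05 -3.70082337e-04  3.72924243e-04]
 [ 3.25985583e-04 -3.26541021e-01  9.45182974e-01 -1.43489888e-01]
 [ 0.00000000e+00  0.00000000e+00  0.00000000e+00  1.00000000e+00]]
```

View pics/w1.png

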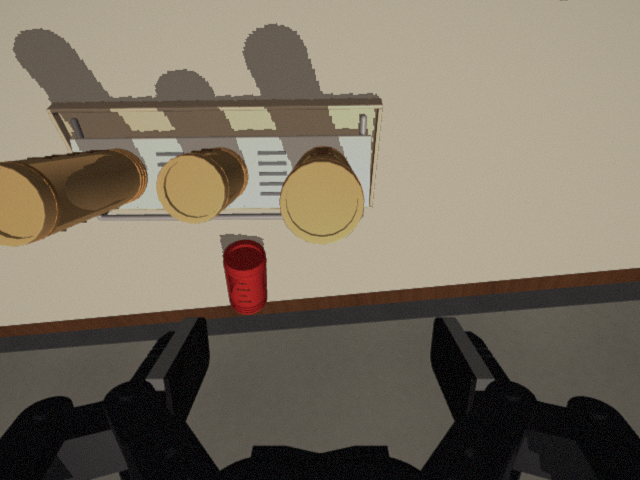

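The wrist view shows the target tall bottle's base at (322,200), the small one at (191,186), and the other tall one cut off at the left. I'll check these against the predictions.

```bash
cat >> h.py <<'E'
def wproj(w,p,Rc,X):
    X=np.atleast_2d(X);M=np.array(w["mount"]);t=(X-p)@Rc;c=(t-M[:3,3])@M[:3,:3];u=c@np.array(w["camera_matrix"]).T;return u[:,:2]/u[:,2:]
def wsil(w,p,Rc,v,L,M,S=1):
    q=cv2.convexHull(np.float32(wproj(w,p,Rc,cyl(v,L))));cv2.polylines(M,[np.int32(q)],True,(255,0,0),1)
E
python3 - <<'E'
from h import *
from station import ctrl
p,Rc=pose(ctrl.get_obs());w=ctrl.get_image("wrist");V=np.load("V.npy")
for v,L in zip(V,[.165,.105,.165]):
    a=np.r_[v[3:],np.sqrt(1-v[3]**2-v[4]**2)];print(wproj(w,p,Rc,[v[:3]+L*a,v[:3]]).round(1).tolist())
M=w["image"].copy();wsil(w,p,Rc,V[0],.165,M);wsil(w,p,Rc,V[1],.105,M);cv2.imwrite("pics/w1o.png",M[100:280,100:420].repeat(2,0).repeat(2,1))
E
```

```text
[[320.2, 203.8], [319.9, 166.4]]
[[188.1, 190.6], [220.0, 169.0]]
[[3.8, 208.0], [117.1, 167.8]]
```

View pics/w1o.png

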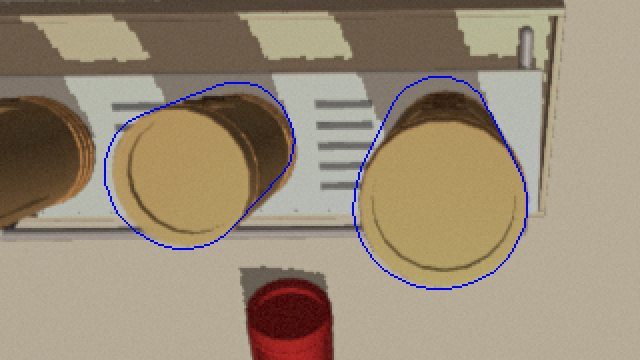

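The prediction is within about 3 mm, so I'll correct by +2.5 mm in x and +1.2 mm in y, then advance and close.

```bash
python3 -m jog '[1,0.0224,0.0019,0,0,0,0, 1,0,0,0.0335,0,0,0, 1,0,0,0.0335,0,0,0, 1,0,0,0.0335,0,0,0, 1,0,0,0.0335,0,0,0, 1,0,0,0.0335,0,0,0, 1,0,0,0,0,0,0]'
python3 -m jog '[0,0,0,0,0,0,0, 0,0,0,0,0,0,0, 0,0,0,0,0,0,0, 0,0,0,0,0,0,0, 0,0,0,0,0,0,0, 0,0,0,0,0,0,0]' 30
```

```text
t: 4.28
tool_pos: [0.63, 0.1307, 0.1282]
tool_rot: [0.214, 2.676, -0.061]
contact_force: [-0.1, -0.7, 0.2]
opening: 0.0855
t: 5.03
tool_pos: [0.6316, 0.1319, 0.134]
tool_rot: [0.212, 2.666, -0.057]
contact_force: [-2.3, 0.8, 6.5]
opening: 0.0576
```

```bash
python3 -m jog '[0,-0.0002,-0.0001,-0.008,0,0,0, 0,-0.0003,-0.0001,-0.012,0,0,0, 0,-0.0003,-0.0001,-0.012,0,0,0, 0,-0.0003,-0.0001,-0.012,0,0,0]'
python3 -m jog '[0,-0.0003,-0.0002,-0.015,0,0,0, 0,-0.0004,-0.0002,-0.015,0,0,0, 0,-0.0004,-0.0002,-0.015,0,0,0, 0,-0.0004,-0.0002,-0.015,0,0,0, 0,-0.0004,-0.0002,-0.015,0,0,0, 0,-0.0004,-0.0002,-0.015,0,0,0, 0,0,0,0,0,0,0]'
python3 - <<'E'
from h import *
from station import ctrl
o=ctrl.get_obs();p,Rc=pose(o);print(p,o["t"],Rc.round(3))
c=np.array([.4278,.3235,0]);yaw=np.radians(-2);x=np.array([np.cos(yaw),np.sin(yaw),0])
plan(p,Rc,np.r_[(c+.041*x)[:2],p[2]],Rt([0,0,-1],yd(88)))
print((c+.041*x))
t=ctrl.get_image("top");cv2.imwrite("pics/t2.png",t["image"][150:350,170:420].repeat(3,0).repeat(3,1))
E
```

```text
t: 5.52
tool_pos: [0.611, 0.1343, 0.1715]
tool_rot: [0.213, 2.671, -0.059]
contact_force: [2.7, 0.4, -2.4]
opening: 0.0573
t: 6.4
tool_pos: [0.5745, 0.14, 0.2551]
tool_rot: [0.212, 2.667, -0.058]
contact_force: [0.2, -0.2, -2.1]
opening: 0.0575
[0.57451388 0.14001981 0.2551121 ] 6.4 [[-0.882  0.159  0.444]
 [ 0.14   0.987 -0.076]
 [-0.451 -0.005 -0.893]]
turn(tool,deg) [-1.96 26.74 -6.96] | 27.7  shift in old axes mm [118.7 162.9 -60.9]  shift in new axes mm [112.  178.2   0. ]
[0.46877502 0.32206912 0.        ]
```

View pics/t2.png

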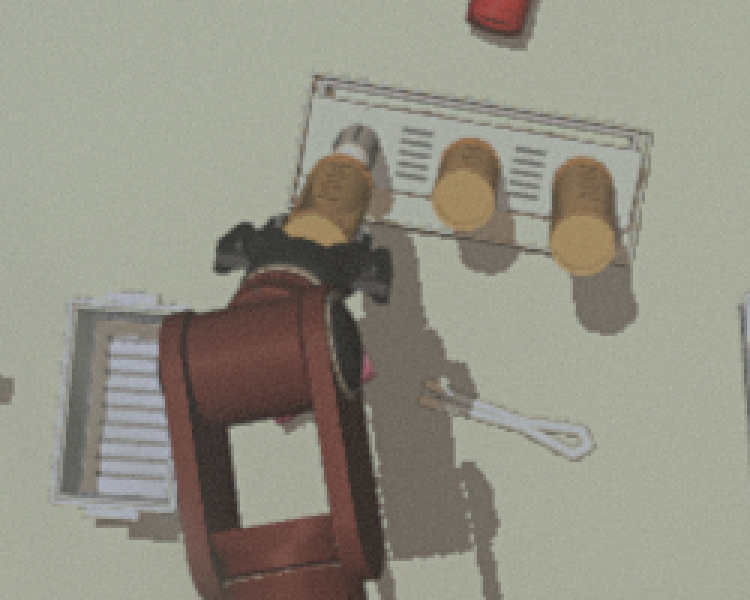

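```bash
python3 -m jog '[0,0,0,0,-0.65,8.91,-2.32, 0,0,0,0,-0.65,8.91,-2.32, 0,0,0,0,-0.66,8.92,-2.32, 0,0.0224,0.0356,0,0,0,0, 0,0.0224,0.0356,0,0,0,0, 0,0.0224,0.0356,0,0,0,0, 0,0.0224,0.0356,0,0,0,0, 0,0.0224,0.0356,0,0,0,0, 0,0,0,0,0,0,0, 0,0,0,0,0,0,0]'
python3 - <<'E'
from h import *
from station import ctrl
o=ctrl.get_obs();p,Rc=pose(o);print(p,o["contact_force"],Rc.round(3))
c=np.array([.4278,.3235,0]);yaw=np.radians(-2);x=np.array([np.cos(yaw),np.sin(yaw),0])
plan(p,Rc,np.r_[(c+.041*x)[:2],p[2]],Rt([0,0,-1],yd(88)))
s=ctrl.get_image("scene");t=ctrl.get_image("top")
a=cv2.resize(s["image"][160:310,360:500],None,fx=4,fy=4);b=cv2.resize(t["image"][230:340,160:260],(400,440));b=cv2.copyMakeBorder(b,0,160,0,0,0)[:, :240]
cv2.imwrite("pics/s3.png",np.hstack([a,b]))
E
```

```text
t: 7.7
tool_pos: [0.4686, 0.3212, 0.2524]
tool_rot: [-0.055, -3.137, 0.002]
contact_force: [0.9, -0.1, -2.1]
opening: 0.0574
[0.46856783 0.32124586 0.25235317] [ 0.88080306 -0.05627077 -2.12458347] [[-0.999  0.035 -0.004]
 [ 0.035  0.999 -0.001]
 [ 0.004 -0.002 -1.   ]]
turn(tool,deg) [-0.09 -0.21 -0.01] | 0.2  shift in old axes mm [-0.2  0.8 -0. ]  shift in new axes mm [-0.2  0.8  0. ]
```

View pics/s3.png

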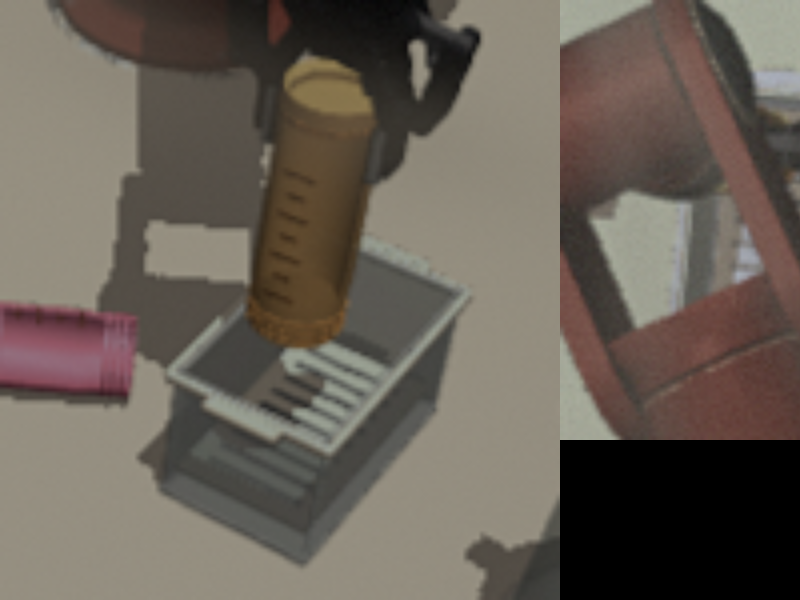

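The bottle hangs over the tub's far half, with its mouth near crop (298,322) and base near (330,90). I'll check its tilt numerically.

Run:
```python
from h import *
from station import ctrl
o=ctrl.get_obs();p,Rc=pose(o);s=ctrl.get_image("scene")
for b in(.05,.055,.06):print(b,((proj(s,[p+[0,0,b],p+[0,0,b-.165]])-[360,160])*4).round(1).tolist())
m=np.array([p-[0,0,.11]]);print(((proj(s,m+[[.005,0,0]])-proj(s,m))*4),((proj(s,m+[[0,.005,0]])-proj(s,m))*4))
for z in(.015,.03,.045,.06): # plate far-x,right corner inner edges
    c=np.array([.4278,.3235,z]);x=np.array([np.cos(-.035),np.sin(-.035),0]);y=np.array([-x[1],x[0],0])
    print(z,((proj(s,[c-.083*x+.047*y,c-.083*x-.047*y,c+.083*x+.047*y,c+.083*x-.047*y])-[360,160])*4).round().tolist())
```

```text
0.05 [[334.0, 90.2], [294.9, 319.6]]
0.055 [[335.3, 82.6], [296.0, 313.2]]
0.06 [[336.6, 74.9], [297.1, 306.8]]
[[-3.87749212  4.51223419]] [[7.68058318 3.19735093]]
0.015 [[429.0, 391.0], [301.0, 334.0], [306.0, 539.0], [173.0, 472.0]]
0.03 [[433.0, 374.0], [304.0, 317.0], [309.0, 522.0], [175.0, 455.0]]
0.045 [[437.0, 357.0], [307.0, 300.0], [313.0, 504.0], [177.0, 438.0]]
0.06 [[441.0, 340.0], [310.0, 283.0], [316.0, 487.0], [180.0, 420.0]]
```

Tilt is under 1.5° and the mouth is about 115 mm below the TCP. I'll do a fast free descent to just above the highest possible plate, then go in 1.5 mm rows that stop when force is felt.

```bash
cat > ok.py <<'E'
import sys
from station import ctrl
o=ctrl.get_obs();f=o["contact_force"];print("z %.4f"%o["tool_pos"][2],"f",[round(float(x),1) for x in f])
sys.exit(f[2]>(float(sys.argv[1]) if len(sys.argv)>1 else 2.5))
E
python3 -m jog '[0,0,0.001,0.017,0,0,0, 0,0,0,0.017,0,0,0, 0,0,0,0.017,0,0,0, 0,0,0,0.016,0,0,0, 0,0,0,0,0,0,0, 0,0,0,0,0,0,0]'
D='>/dev/null'
python3 ok.py && python3 -m jog '[0,0,0,0.0015,0,0,0]' >/dev/null && python3 ok.py && python3 -m jog '[0,0,0,0.0015,0,0,0]' >/dev/null && python3 ok.py && python3 -m jog '[0,0,0,0.0015,0,0,0]' >/dev/null && python3 ok.py && python3 -m jog '[0,0,0,0.0015,0,0,0]' >/dev/null && python3 ok.py && python3 -m jog '[0,0,0,0.0015,0,0,0]' >/dev/null && python3 ok.py && python3 -m jog '[0,0,0,0.0015,0,0,0]' >/dev/null && python3 ok.py && python3 -m jog '[0,0,0,0.0015,0,0,0]' >/dev/null && python3 ok.py && python3 -m jog '[0,0,0,0.0015,0,0,0]' >/dev/null && python3 ok.py && python3 -m jog '[0,0,0,0.0015,0,0,0]' >/dev/null && python3 ok.py && python3 -m jog '[0,0,0,0.0015,0,0,0]' >/dev/null && python3 ok.py && python3 -m jog '[0,0,0,0.0015,0,0,0]' >/dev/null && python3 ok.py && python3 -m jog '[0,0,0,0.0015,0,0,0]' >/dev/null && python3 ok.py && python3 -m jog '[0,0,0,0.0015,0,0,0]' >/dev/null && python3 ok.py && python3 -m jog '[0,0,0,0.0015,0,0,0]' >/dev/null && python3 ok.py && python3 -m jog '[0,0,0,0.0015,0,0,0]' >/dev/null && python3 ok.py
```

```text
t: 8.6
tool_pos: [0.4685, 0.3228, 0.1865]
tool_rot: [-0.055, -3.139, 0.0]
contact_force: [0.5, -0.3, -2.0]
opening: 0.0574
z 0.1865 f [0.5, -0.3, -2.0]False
```

```bash
sed -i 's/sys.exit(f\[2\]>(\(.*\)))$/sys.exit(int(f[2]>(\1)))/;s/sys.exit(f/sys.exit(int(f/' ok.py; tail -1 ok.py
cat > ok.py <<'E'
import sys
from station import ctrl
o=ctrl.get_obs();f=o["contact_force"];print("z %.4f"%o["tool_pos"][2],"f",[round(float(x),1) for x in f])
sys.exit(int(f[2]>2.5))
E
python3 ok.py && python3 -m jog '[0,0,0,0.0015,0,0,0]' >/dev/null && python3 ok.py && python3 -m jog '[0,0,0,0.0015,0,0,0]' >/dev/null && python3 ok.py && python3 -m jog '[0,0,0,0.0015,0,0,0]' >/dev/null && python3 ok.py && python3 -m jog '[0,0,0,0.0015,0,0,0]' >/dev/null && python3 ok.py && python3 -m jog '[0,0,0,0.0015,0,0,0]' >/dev/null && python3 ok.py && python3 -m jog '[0,0,0,0.0015,0,0,0]' >/dev/null && python3 ok.py && python3 -m jog '[0,0,0,0.0015,0,0,0]' >/dev/null && python3 ok.py && python3 -m jog '[0,0,0,0.0015,0,0,0]' >/dev/null && python3 ok.py && python3 -m jog '[0,0,0,0.0015,0,0,0]' >/dev/null && python3 ok.py && python3 -m jog '[0,0,0,0.0015,0,0,0]' >/dev/null && python3 ok.py && python3 -m jog '[0,0,0,0.0015,0,0,0]' >/dev/null && python3 ok.py && python3 -m jog '[0,0,0,0.0015,0,0,0]' >/dev/null && python3 ok.py && python3 -m jog '[0,0,0,0.0015,0,0,0]' >/dev/null && python3 ok.py && python3 -m jog '[0,0,0,0.0015,0,0,0]' >/dev/null && python3 ok.py && python3 -m jog '[0,0,0,0.0015,0,0,0]' >/dev/null && python3 ok.py
```

```text
sys.exit(int(f[2]>(float(sys.argv[1]) if len(sys.argv)>1 else 2.5)))
z 0.1865 f [0.5, -0.3, -2.0]
z 0.1858 f [0.4, 0.9, -2.1]
z 0.1838 f [-0.3, -0.7, -1.9]
z 0.1818 f [-0.2, 0.8, -1.7]
z 0.1801 f [-0.3, -0.4, -1.2]
z 0.1785 f [0.1, -0.4, -1.8]
z 0.1770 f [0.9, -0.5, -3.2]
z 0.1755 f [-0.4, -0.3, -2.6]
z 0.1740 f [0.4, 0.6, -2.3]
z 0.1725 f [0.1, 0.2, -2.5]
z 0.1710 f [0.4, -0.3, -3.2]
z 0.1695 f [-0.2, 0.8, -2.2]
z 0.1680 f [-0.2, 0.1, -1.7]
z 0.1665 f [-0.3, 1.0, -2.3]
z 0.1650 f [-0.5, 0.3, -2.2]
z 0.1635 f [-0.5, -0.1, -1.5]
```

```bash
python3 ok.py && python3 -m jog '[0,0,0,0.0015,0,0,0]' >/dev/null && python3 ok.py && python3 -m jog '[0,0,0,0.0015,0,0,0]' >/dev/null && python3 ok.py && python3 -m jog '[0,0,0,0.0015,0,0,0]' >/dev/null && python3 ok.py && python3 -m jog '[0,0,0,0.0015,0,0,0]' >/dev/null && python3 ok.py && python3 -m jog '[0,0,0,0.0015,0,0,0]' >/dev/null && python3 ok.py && python3 -m jog '[0,0,0,0.0015,0,0,0]' >/dev/null && python3 ok.py && python3 -m jog '[0,0,0,0.0015,0,0,0]' >/dev/null && python3 ok.py && python3 -m jog '[0,0,0,0.0015,0,0,0]' >/dev/null && python3 ok.py && python3 -m jog '[0,0,0,0.0015,0,0,0]' >/dev/null && python3 ok.py && python3 -m jog '[0,0,0,0.0015,0,0,0]' >/dev/null && python3 ok.py && python3 -m jog '[0,0,0,0.0015,0,0,0]' >/dev/null && python3 ok.py && python3 -m jog '[0,0,0,0.0015,0,0,0]' >/dev/null && python3 ok.py && python3 -m jog '[0,0,0,0.0015,0,0,0]' >/dev/null && python3 ok.py && python3 -m jog '[0,0,0,0.0015,0,0,0]' >/dev/null && python3 ok.py && python3 -m jog '[0,0,0,0.0015,0,0,0]' >/dev/null && python3 ok.py && python3 -m jog '[0,0,0,0.0015,0,0,0]' >/dev/null && python3 ok.py && python3 -m jog '[0,0,0,0.0015,0,0,0]' >/dev/null && python3 ok.py && python3 -m jog '[0,0,0,0.0015,0,0,0]' >/dev/null && python3 ok.py && python3 -m jog '[0,0,0,0.0015,0,0,0]' >/dev/null && python3 ok.py && python3 -m jog '[0,0,0,0.0015,0,0,0]' >/dev/null && python3 ok.py
```

```text
z 0.1635 f [-0.5, -0.1, -1.5]
z 0.1620 f [-0.5, 0.0, -2.0]
z 0.1605 f [0.3, 0.7, -2.2]
z 0.1590 f [0.2, -0.1, -2.5]
z 0.1575 f [-1.3, -0.3, -1.8]
z 0.1560 f [0.1, 0.5, -1.5]
z 0.1545 f [-0.9, -0.5, -1.8]
z 0.1530 f [0.2, 0.3, -2.3]
z 0.1515 f [-0.2, 0.0, -1.8]
z 0.1500 f [0.1, -0.7, -3.3]
z 0.1485 f [0.2, 0.8, -1.7]
z 0.1470 f [-0.1, -0.4, -1.7]
z 0.1455 f [0.6, -0.4, -2.2]
z 0.1440 f [0.2, 0.2, -1.8]
z 0.1425 f [-0.4, -0.4, -2.2]
z 0.1410 f [-0.2, -0.4, -2.2]
z 0.1395 f [0.1, 1.4, -1.6]
z 0.1380 f [0.3, -0.9, -0.8]
z 0.1365 f [0.4, 0.7, -1.8]
z 0.1362 f [-0.0, -0.9, 4.5]
```

```bash
python3 -m jog '[0,0,0,0,0,0,0, 0,0,0,0,0,0,0]'
python3 -m jog '[0.7,0,0,0,0,0,0, 1,0,0,0,0,0,0, 1,0,0,0,0,0,0, 1,0,0,0,0,0,0]'
python3 -m jog '[1,0,0,-0.025,0,0,0, 1,0,0,-0.035,0,0,0, 1,0,0,-0.035,0,0,0, 1,0,0,-0.035,0,0,0, 1,0,0,-0.01,0,0,0, 1,0,0,0,0,0,0]'
python3 - <<'E'
from h import *
from station import ctrl
p,Rc=pose(ctrl.get_obs());V=np.load("V.npy");v=V[2]
a=np.r_[v[3:],np.sqrt(1-v[3]**2-v[4]**2)];b=v[:3]+.165*a;print(a,b)
a=np.array([-.432,.080,.898]);a/=np.linalg.norm(a)
plan(p,Rc,b+.115*a,Rt(-a,yd(80.5)))
w=ctrl.get_image("wrist");print(wproj(w,p,Rc,[[.4688,.3221,.1865]]))
s=ctrl.get_image("scene");cv2.imwrite("pics/s4.png",np.hstack([cv2.resize(s["image"][160:310,360:500],(420,450)),cv2.resize(w["image"],(376,282)).repeat(1,0)[np.clip(np.arange(450),0,281)]]))
E
```

```text
t: 13.1
tool_pos: [0.4687, 0.3227, 0.1361]
tool_rot: [-0.055, -3.139, 0.0]
contact_force: [0.1, -1.0, 4.9]
opening: 0.0569
t: 13.6
tool_pos: [0.4679, 0.3225, 0.1348]
tool_rot: [-0.055, -3.137, 0.001]
contact_force: [-0.1, -0.2, -0.7]
opening: 0.0855
t: 14.35
tool_pos: [0.4686, 0.3227, 0.275]
tool_rot: [-0.055, -3.138, 0.001]
contact_force: [-0.0, -0.1, -1.0]
opening: 0.0853
[-0.42901078  0.09537705  0.89824995] [ 0.57852209 -0.07809492  0.18338303]
turn(tool,deg) [  2.1  -26.16   7.46] | 27.3  shift in old axes mm [ -74.  -389.2  -11.7]  shift in new axes mm [-116.5 -375.9   46.9]
[[318.32367739 246.04152953]]
```

View pics/s4.png

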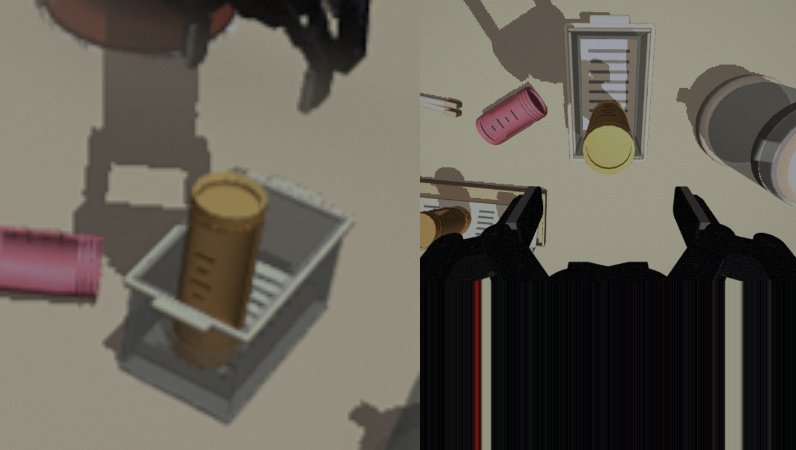

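The first tall bottle stands upright in the tub's far half. Next I'll go to the second tall bottle and fit its pose from the wrist image.

```bash
python3 -m jog '[1,-0.0092,-0.0486,-0.003,0,0,0, 1,-0.0092,-0.0486,-0.003,0,0,0, 1,-0.0092,-0.0486,-0.003,0,0,0, 1,-0.0092,-0.0486,-0.003,0,0,0, 1,-0.0093,-0.0487,0,0,0,0, 1,-0.0093,-0.0487,0,0,0,0, 1,-0.0093,-0.0487,0,0,0,0, 1,-0.0093,-0.0487,0,0,0,0]' 
python3 -m jog '[1,0,0,0,0.7,-8.72,2.48, 1,0,0,0,0.7,-8.72,2.49, 1,0,0,0,0.7,-8.72,2.49, 1,0,0,0,0,0,0, 1,0,0,0,0,0,0]'
cat > wfit.py <<'E'
from h import *
from station import ctrl
def wfit(v0,L):
    p,Rc=pose(ctrl.get_obs());w=ctrl.get_image("wrist");im=w["image"]
    m=cv2.medianBlur(mask(im).astype(np.uint8),3)
    b0=v0[:3]+L*np.r_[v0[3:],np.sqrt(1-v0[3]**2-v0[4]**2)]
    u=wproj(w,p,Rc,[b0])[0];k,l=cv2.connectedComponents(m)
    t=(l==l[int(u[1]),int(u[0])]).astype(np.uint8);print("pred base",u.round(1),"area",t.sum(),cv2.boundingRect(t))
    def sl(v):
        M=np.zeros_like(t);q=cv2.convexHull(np.float32(wproj(w,p,Rc,cyl(v,L))));cv2.fillConvexPoly(M,np.int32(np.round(q*16)),1,shift=4);return M
    f=lambda v:np.count_nonzero(sl(v)!=t)+((v[2]-.036)/.002)**2*5+(np.sum((v[3:]-v0[3:])**2)/.03**2)*10
    v=v0
    for i in range(3):
        v=minimize(f,v,method="Nelder-Mead",options=dict(initial_simplex=np.vstack([v]+[v+d for d in np.diag([.006,.006,.004,.03,.03])]),maxfev=500)).x
    a=np.r_[v[3:],np.sqrt(1-v[3]**2-v[4]**2)];print("mismatch",f(v0),f(v),"mouth",v[:3].round(4),"base",(v[:3]+L*a).round(4),"axis",a.round(3))
    return p,Rc,v[:3]+L*a,a
E
python3 - <<'E'
from wfit import *
p,Rc,b,a=wfit(np.load("V.npy")[2],.165);print(p)
plan(p,Rc,b-.055*a,Rt(-a,yd(80.5)))
E
```

```text
t: 15.45
tool_pos: [0.5281, -0.0704, 0.2848]
tool_rot: [-0.056, -3.135, -0.001]
contact_force: [0.7, 0.6, -0.2]
opening: 0.0854
t: 16.08
tool_pos: [0.5289, -0.069, 0.2867]
tool_rot: [0.224, 2.681, -0.062]
contact_force: [-0.4, 0.2, -0.0]
opening: 0.0857
pred base [319.4 232.1] area 6152 (278, 166, 82, 102)
mismatch 1030.8574229010317 201.71322696634041 mouth [ 0.662  -0.0915  0.0317] base [ 0.5822 -0.0797  0.1756] axis [-0.484  0.071  0.872]
[ 0.52888041 -0.06898726  0.28668874]
turn(tool,deg) [-1.01 -3.36  0.03] | 3.5  shift in old axes mm [-3.500e+00  1.000e-01  1.786e+02]  shift in new axes mm [  7.   -3.  178.5]
```

```bash
python3 -m jog '[1,0.002,-0.001,0,-0.5,-1.7,0, 1,0,0,0.034,0,0,0, 1,0,0,0.034,0,0,0, 1,0,0,0.034,0,0,0, 1,0,0,0.034,0,0,0, 1,0,0,0.036,0,0,0, 1,0,0,0,0,0,0, 1,0,0,0,0,0,0]'
python3 -m jog '[0,0,0,0,0,0,0, 0,0,0,0,0,0,0, 0,0,0,0,0,0,0, 0,0,0,0,0,0,0, 0,0,0,0,0,0,0, 0,0,0,0,0,0,0]' 30
python3 - <<'E'
from h import *
from station import ctrl
p,Rc=pose(ctrl.get_obs());d=np.array([-.418,.0625,.906]);print(Rc.T@d)
E
```

```text
t: 17.12
tool_pos: [0.6063, -0.0829, 0.1351]
tool_rot: [0.219, 2.648, -0.054]
contact_force: [0.5, 1.3, 0.2]
opening: 0.0855
t: 17.88
tool_pos: [0.6069, -0.0829, 0.1364]
tool_rot: [0.219, 2.646, -0.054]
contact_force: [-2.7, 0.5, 6.4]
opening: 0.0577
[-0.05127938 -0.00663038 -0.99839507]
```

```bash
python3 -m jog '[0,-0.0004,-0.0001,-0.008,0,0,0, 0,-0.0006,-0.0001,-0.012,0,0,0, 0,-0.0006,-0.0001,-0.012,0,0,0, 0,-0.0006,-0.0001,-0.012,0,0,0]'
python3 -m jog '[0,-0.0008,-0.0001,-0.015,0,0,0, 0,-0.0008,-0.0001,-0.015,0,0,0, 0,-0.0008,-0.0001,-0.015,0,0,0, 0,-0.0008,-0.0001,-0.015,0,0,0, 0,-0.0008,-0.0001,-0.015,0,0,0, 0,-0.0008,-0.0001,-0.015,0,0,0, 0,0,0,-0.012,0,0,0, 0,0,0,-0.012,0,0,0, 0,0,0,0,0,0,0]'
python3 - <<'E'
from h import *
from station import ctrl
o=ctrl.get_obs();p,Rc=pose(o);print(p,o["t"])
c=np.array([.4278,.3235,0]);yaw=np.radians(-2);x=np.array([np.cos(yaw),np.sin(yaw),0])
print(c-.041*x)
plan(p,Rc,np.r_[(c-.041*x)[:2],.262],Rt([0,0,-1],yd(88)))
E
```

```text
t: 18.38
tool_pos: [0.5865, -0.0799, 0.1742]
tool_rot: [0.22, 2.651, -0.053]
contact_force: [-0.7, 0.3, -2.5]
opening: 0.0576
t: 19.5
tool_pos: [0.5394, -0.0728, 0.2786]
tool_rot: [0.219, 2.647, -0.054]
contact_force: [-0.2, -0.1, -2.6]
opening: 0.0575
[ 0.53943496 -0.07280483  0.27859561] 19.5
[0.38682498 0.32493088 0.        ]
turn(tool,deg) [-1.8  27.83 -7.33] | 28.8  shift in old axes mm [198.7 367.2 -86.2]  shift in new axes mm [166.4 392.2  16.6]
```

```bash
python3 -m jog '[0,0,0,0,-0.6,9.27,-2.44, 0,0,0,0,-0.6,9.28,-2.44, 0,0,0,0,-0.6,9.28,-2.45, 0,0.0416,0.035,0,0,0,0, 0,0.0416,0.035,0,0,0,0, 0,0.0416,0.035,0,0,0,0, 0,0.0416,0.035,0,0,0,0, 0,0,0.042,0,0,0,0, 0,0,0.042,0,0,0,0, 0,0,0.042,0,0,0,0]'
python3 -m jog '[0,0,0.042,0,0,0,0, 0,0,0.042,0,0,0,0, 0,0,0.042,0,0,0,0, 0,0,0,0,0,0,0, 0,0,0,0,0,0,0]'
python3 - <<'E'
from h import *
from station import ctrl
o=ctrl.get_obs();p,Rc=pose(o);print(p,o["contact_force"],o["t"])
c=np.array([.4278,.3235,0]);yaw=np.radians(-2);x=np.array([np.cos(yaw),np.sin(yaw),0])
plan(p,Rc,np.r_[(c-.041*x)[:2],p[2]],Rt([0,0,-1],yd(88)))
s=ctrl.get_image("scene");im=s["image"].copy();v=np.r_[p-[0,0,.115],0,0]
q=cv2.convexHull(np.float32(proj(s,cyl(v,.165))))
a=cv2.resize(im[130:290,380:520],None,fx=3.7,fy=3.7,interpolation=cv2.INTER_CUBIC)
cv2.polylines(a,[np.int32((q-[380,130]+.5)*3.7)],True,(255,0,0),1)
cv2.imwrite("pics/s5.png",a)
E
```

```text
t: 20.75
tool_pos: [0.3821, 0.2004, 0.2773]
tool_rot: [-0.054, -3.14, -0.001]
contact_force: [1.3, 0.4, -1.7]
opening: 0.0575
t: 21.38
tool_pos: [0.3865, 0.3247, 0.277]
tool_rot: [-0.054, -3.138, 0.0]
contact_force: [0.2, 0.1, -1.7]
opening: 0.0576
[0.38650407 0.32467495 0.277013  ] [ 0.2158792   0.143713   -1.74657095] 21.375
turn(tool,deg) [-0.01 -0.16  0.02] | 0.2  shift in old axes mm [-0.3  0.3 -0. ]  shift in new axes mm [-0.3  0.3  0. ]
```

View pics/s5.png

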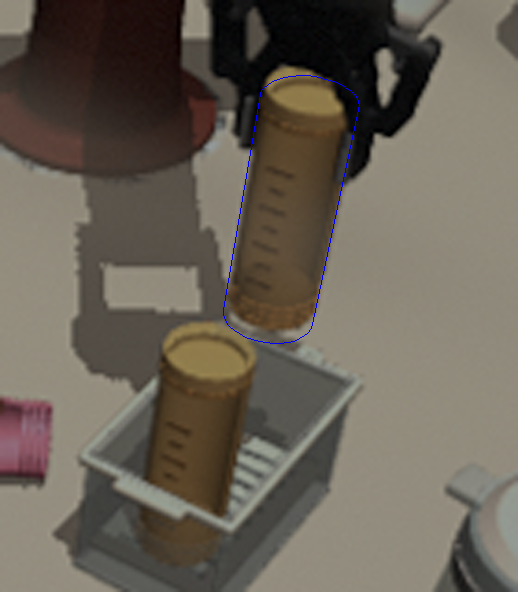

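```bash
python3 -m jog '[0,0,0,0.02,0,0,0, 0,0,0,0.025,0,0,0, 0,0,0,0.025,0,0,0, 0,0,0,0.025,0,0,0, 0,0,0,0.02,0,0,0, 0,0,0,0.012,0,0,0, 0,0,0,0,0,0,0, 0,0,0,0,0,0,0]'
python3 ok.py && python3 -m jog '[0,0,0,0.0015,0,0,0]' >/dev/null && python3 ok.py && python3 -m jog '[0,0,0,0.0015,0,0,0]' >/dev/null && python3 ok.py && python3 -m jog '[0,0,0,0.0015,0,0,0]' >/dev/null && python3 ok.py && python3 -m jog '[0,0,0,0.0015,0,0,0]' >/dev/null && python3 ok.py && python3 -m jog '[0,0,0,0.0015,0,0,0]' >/dev/null && python3 ok.py && python3 -m jog '[0,0,0,0.0015,0,0,0]' >/dev/null && python3 ok.py && python3 -m jog '[0,0,0,0.0015,0,0,0]' >/dev/null && python3 ok.py && python3 -m jog '[0,0,0,0.0015,0,0,0]' >/dev/null && python3 ok.py && python3 -m jog '[0,0,0,0.0015,0,0,0]' >/dev/null && python3 ok.py && python3 -m jog '[0,0,0,0.0015,0,0,0]' >/dev/null && python3 ok.py && python3 -m jog '[0,0,0,0.0015,0,0,0]' >/dev/null && python3 ok.py && python3 -m jog '[0,0,0,0.0015,0,0,0]' >/dev/null && python3 ok.py && python3 -m jog '[0,0,0,0.0015,0,0,0]' >/dev/null && python3 ok.py && python3 -m jog '[0,0,0,0.0015,0,0,0]' >/dev/null && python3 ok.py && python3 -m jog '[0,0,0,0.0015,0,0,0]' >/dev/null && python3 ok.py
```

```text
t: 22.42
tool_pos: [0.3869, 0.3253, 0.1517]
tool_rot: [-0.055, -3.141, -0.003]
contact_force: [-0.2, 0.3, -0.9]
opening: 0.0574
z 0.1517 f [-0.2, 0.3, -0.9]
z 0.1505 f [0.3, -1.0, -1.4]
z 0.1484 f [0.5, 0.3, -1.7]
z 0.1463 f [-0.4, -0.3, -2.4]
z 0.1446 f [-0.5, -0.0, -2.3]
z 0.1430 f [-0.1, -0.2, -2.4]
z 0.1415 f [0.1, -0.4, -2.9]
z 0.1401 f [-0.3, 0.2, -2.6]
z 0.1386 f [0.5, 0.5, -1.8]
z 0.1371 f [0.2, -0.1, -1.9]
z 0.1356 f [-0.4, -0.4, -1.8]
z 0.1350 f [0.2, -0.5, 4.1]
```

Contact came at the height expected from the first bottle. I'll release, retreat, and get the small-bottle geometry.

```bash
python3 -m jog '[0,0,0,0,0,0,0, 0.7,0,0,0,0,0,0, 1,0,0,0,0,0,0, 1,0,0,0,0,0,0, 1,0,0,0,0,0,0]'
python3 -m jog '[1,0,0,-0.025,0,0,0, 1,0,0,-0.035,0,0,0, 1,0,0,-0.035,0,0,0, 1,0,0,-0.035,0,0,0, 1,0,0,-0.01,0,0,0, 1,0,0,0,0,0,0]'
python3 - <<'E'
from h import *
from station import ctrl
o=ctrl.get_obs();p,Rc=pose(o);V=np.load("V.npy");v=V[1]
a=np.array([-.438,.072,.896]);a/=np.linalg.norm(a);b=v[:3]+.105*a
print(p,o["t"]);plan(p,Rc,b+.12*a,Rt(-a,yd(80.5)));print(b+.12*a)
w=ctrl.get_image("wrist");cv2.imwrite("pics/w6.png",w["image"])
E
```

```text
t: 24.42
tool_pos: [0.3862, 0.3249, 0.1341]
tool_rot: [-0.055, -3.139, -0.001]
contact_force: [0.2, 0.2, 0.2]
opening: 0.0854
t: 25.18
tool_pos: [0.3866, 0.3249, 0.2741]
tool_rot: [-0.055, -3.139, -0.002]
contact_force: [-0.2, 0.2, -0.6]
opening: 0.0855
[0.38663151 0.32491101 0.27408936] 25.175
turn(tool,deg) [  1.7  -26.42   7.35] | 27.5  shift in old axes mm [-191.9 -286.6   35. ]  shift in new axes mm [-188.2 -259.2  132.6]
[0.56840292 0.03189292 0.2384974 ]
```

```bash
python3 -m jog '[1,-0.0274,-0.041,0,0,0,0, 1,-0.0274,-0.041,0,0,0,0, 1,-0.0274,-0.041,0,0,0,0, 1,-0.0274,-0.041,0,0,0,0, 1,-0.0274,-0.041,0,0,0,0, 1,-0.0274,-0.041,0,0,0,0, 1,-0.0274,-0.041,0,0,0,0]'
python3 -m jog '[1,0,0,0,0.57,-8.8,2.45, 1,0,0,0,0.57,-8.81,2.45, 1,0,0,0,0.57,-8.81,2.45, 1,0,0,0,0,0,0, 1,0,0,0,0,0,0]'
python3 - <<'E'
from wfit import *
v=np.load("V.npy")[1];p,Rc,b,a=wfit(v,.105);print(p)
plan(p,Rc,b-.048*a,Rt(-a,yd(80.5)))
a=np.array([-.438,.072,.896]);b=v[:3]+.105*a
plan(p,Rc,b-.048*a,Rt(-a,yd(80.5)))
T=ctrl.get_image("top");S_=ctrl.get_image("scene")
cv2.imwrite("pics/t7.png",T["image"])
E
```

```text
t: 26.1
tool_pos: [0.5679, 0.0299, 0.2708]
tool_rot: [-0.055, -3.135, -0.002]
contact_force: [0.6, -0.4, 0.7]
opening: 0.0855
t: 26.72
tool_pos: [0.5684, 0.0313, 0.2731]
tool_rot: [0.221, 2.676, -0.051]
contact_force: [0.2, 0.9, 0.7]
opening: 0.0856
pred base [319.4 199.5] area 4542 (285, 152, 73, 81)
mismatch 762.9716775599027 134.48273998648546 mouth [0.6773 0.0153 0.0313] base [0.6259 0.0233 0.1226] axis [-0.489  0.076  0.869]
[0.56836237 0.03129348 0.2731025 ]
turn(tool,deg) [-0.31 -3.47  0.03] | 3.5  shift in old axes mm [ 11.4   1.7 208.6]  shift in new axes mm [ 24.    0.6 207.6]
turn(tool,deg) [-0.03 -0.16  0.04] | 0.2  shift in old axes mm [ 14.9   0.7 199. ]  shift in new axes mm [ 15.4   0.6 199. ]
```

```bash
python3 -m jog '[1,0.019,0.001,0,-0.2,-1.9,0, 1,0,0,0.035,0,0,0, 1,0,0,0.035,0,0,0, 1,0,0,0.035,0,0,0, 1,0,0,0.035,0,0,0, 1,0,0,0.035,0,0,0, 1,0,0,0.028,0,0,0, 1,0,0,0,0,0,0, 1,0,0,0,0,0,0]'
python3 -m jog '[0,0,0,0,0,0,0, 0,0,0,0,0,0,0, 0,0,0,0,0,0,0, 0,0,0,0,0,0,0, 0,0,0,0,0,0,0, 0,0,0,0,0,0,0]' 30
python3 - <<'E'
from h import *
from station import ctrl
p,Rc=pose(ctrl.get_obs());d=np.array([-.418,.0625,.906]);print(Rc.T@d)
E
```

```text
t: 28.0
tool_pos: [0.6473, 0.02, 0.0874]
tool_rot: [0.218, 2.64, -0.05]
contact_force: [-0.0, -0.1, 0.5]
opening: 0.085
t: 28.75
tool_pos: [0.6475, 0.0202, 0.0883]
tool_rot: [0.218, 2.638, -0.049]
contact_force: [-2.2, 0.2, 6.1]
opening: 0.0577
[-0.05924424 -0.00272808 -0.99797241]
```

```bash
python3 -m jog '[0,-0.0005,0,-0.008,0,0,0, 0,-0.0007,0,-0.012,0,0,0, 0,-0.0007,0,-0.012,0,0,0, 0,-0.0007,0,-0.012,0,0,0]'
python3 -m jog '[0,-0.0009,0,-0.015,0,0,0, 0,-0.0009,0,-0.015,0,0,0, 0,-0.0009,0,-0.015,0,0,0, 0,-0.0009,0,-0.015,0,0,0, 0,-0.0009,0,-0.015,0,0,0, 0,-0.0009,0,-0.015,0,0,0, 0,0,0,-0.02,0,0,0, 0,0,0,-0.02,0,0,0, 0,0,0,0,0,0,0]'
python3 - <<'E'
from h import *
from station import ctrl
o=ctrl.get_obs();p,Rc=pose(o);print(p,o["t"])
plan(p,Rc,np.array([.4629,-.3039,p[2]]),Rt([0,0,-1],yd(94.5)))
E
```

```text
t: 29.25
tool_pos: [0.6271, 0.0232, 0.1265]
tool_rot: [0.218, 2.642, -0.05]
contact_force: [1.0, -0.3, -1.4]
opening: 0.0577
t: 30.38
tool_pos: [0.5727, 0.0319, 0.2461]
tool_rot: [0.218, 2.637, -0.049]
contact_force: [0.1, 0.3, 0.1]
opening: 0.0573
[0.57272354 0.0319098  0.24614945] 30.375
turn(tool,deg) [ -3.21  28.37 -13.64] | 31.6  shift in old axes mm [  46.5 -349.2  -26.9]  shift in new axes mm [ 135.8 -326.2    0. ]
```

```bash
python3 -m jog '[0,0,0,0,-0.8,7.09,-3.41, 0,0,0,0,-0.8,7.09,-3.41, 0,0,0,0,-0.8,7.09,-3.41, 0,0,0,0,-0.8,7.1,-3.41, 0,0.017,-0.0408,0,0,0,0, 0,0.017,-0.0408,0,0,0,0, 0,0.017,-0.0408,0,0,0,0, 0,0.017,-0.0408,0,0,0,0, 0,0.017,-0.0408,0,0,0,0, 0,0.017,-0.0408,0,0,0,0]'
python3 -m jog '[0,0.017,-0.0408,0,0,0,0, 0,0.017,-0.0408,0,0,0,0, 0,0,0,0.04,0,0,0, 0,0,0,0.03,0,0,0, 0,0,0,0,0,0,0, 0,0,0,0,0,0,0]'
python3 - <<'E'
from h import *
from station import ctrl
o=ctrl.get_obs();p,Rc=pose(o);print(p,o["contact_force"],o["t"])
plan(p,Rc,np.array([.4629,-.3039,p[2]]),Rt([0,0,-1],yd(94.5)))
s=ctrl.get_image("scene");im=s["image"].copy();v=np.r_[p-[0,0,.057],0,0]
q=cv2.convexHull(np.float32(proj(s,cyl(v,.105))))
c=np.array([.4629,-.3039,.055]);x=np.array([np.cos(.08),np.sin(.08),0]);y=np.array([-x[1],x[0],0])
r=proj(s,[c+.093*x+.057*y,c+.093*x-.057*y,c-.093*x-.057*y,c-.093*x+.057*y]);o0=np.array([190,120])
a=cv2.resize(im[120:240,190:310],None,fx=5,fy=5,interpolation=cv2.INTER_CUBIC)
for k,col in((q,(255,0,0)),(r,(0,255,0))):cv2.polylines(a,[np.int32((k-o0+.5)*5)],True,col,1)
cv2.imwrite("pics/s8.png",a)
E
```

```text
t: 31.62
tool_pos: [0.4889, -0.2215, 0.2427]
tool_rot: [0.123, -3.134, -0.001]
contact_force: [0.6, -0.0, -1.6]
opening: 0.0577
t: 32.38
tool_pos: [0.4622, -0.3045, 0.1747]
tool_rot: [0.123, -3.136, 0.001]
contact_force: [0.8, -0.1, -1.3]
opening: 0.0573
[ 0.46223237 -0.30454114  0.17472573] [ 0.78402351 -0.0677496  -1.26171735] 32.375
turn(tool,deg) [-0.02 -0.21 -0.01] | 0.2  shift in old axes mm [-0.7  0.6 -0. ]  shift in new axes mm [-0.7  0.6  0. ]
```

View pics/s8.png

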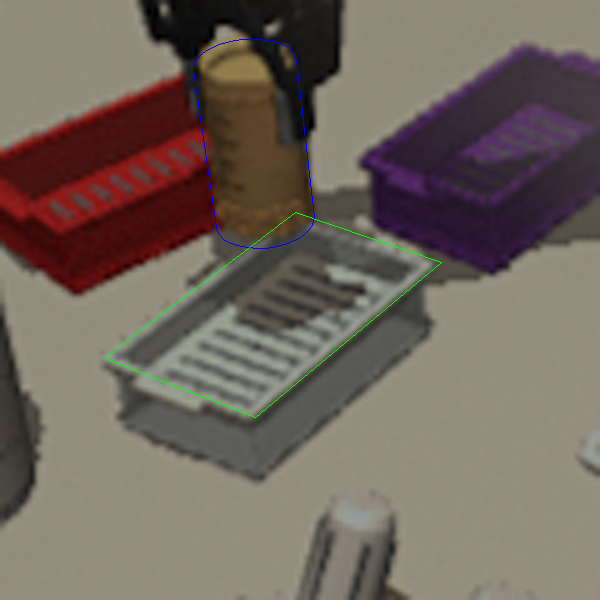

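The grip is vertical and the tub outline matches. I'll descend to just above the maximum plate height, then feel for contact.

```bash
python3 -m jog '[0,0,0,0.02,0,0,0, 0,0,0,0.025,0,0,0, 0,0,0,0.018,0,0,0, 0,0,0,0.009,0,0,0, 0,0,0,0,0,0,0, 0,0,0,0,0,0,0]'
python3 ok.py && python3 -m jog '[0,0,0,0.0015,0,0,0]' >/dev/null && python3 ok.py && python3 -m jog '[0,0,0,0.0015,0,0,0]' >/dev/null && python3 ok.py && python3 -m jog '[0,0,0,0.0015,0,0,0]' >/dev/null && python3 ok.py && python3 -m jog '[0,0,0,0.0015,0,0,0]' >/dev/null && python3 ok.py && python3 -m jog '[0,0,0,0.0015,0,0,0]' >/dev/null && python3 ok.py && python3 -m jog '[0,0,0,0.0015,0,0,0]' >/dev/null && python3 ok.py && python3 -m jog '[0,0,0,0.0015,0,0,0]' >/dev/null && python3 ok.py && python3 -m jog '[0,0,0,0.0015,0,0,0]' >/dev/null && python3 ok.py && python3 -m jog '[0,0,0,0.0015,0,0,0]' >/dev/null && python3 ok.py && python3 -m jog '[0,0,0,0.0015,0,0,0]' >/dev/null && python3 ok.py && python3 -m jog '[0,0,0,0.0015,0,0,0]' >/dev/null && python3 ok.py && python3 -m jog '[0,0,0,0.0015,0,0,0]' >/dev/null && python3 ok.py && python3 -m jog '[0,0,0,0.0015,0,0,0]' >/dev/null && python3 ok.py && python3 -m jog '[0,0,0,0.0015,0,0,0]' >/dev/null && python3 ok.py && python3 -m jog '[0,0,0,0.0015,0,0,0]' >/dev/null && python3 ok.py && python3 -m jog '[0,0,0,0.0015,0,0,0]' >/dev/null && python3 ok.py && python3 -m jog '[0,0,0,0.0015,0,0,0]' >/dev/null && python3 ok.py && python3 -m jog '[0,0,0,0.0015,0,0,0]' >/dev/null && python3 ok.py && python3 -m jog '[0,0,0,0.0015,0,0,0]' >/dev/null && python3 ok.py && python3 -m jog '[0,0,0,0.0015,0,0,0]' >/dev/null && python3 ok.py
```

```text
t: 33.17
tool_pos: [0.462, -0.3047, 0.1028]
tool_rot: [0.123, -3.136, 0.001]
contact_force: [-0.1, 0.0, -0.3]
opening: 0.0571
z 0.1028 f [-0.1, 0.0, -0.3]
z 0.1015 f [-0.0, -1.3, -0.9]
z 0.0994 f [-0.5, 0.4, -0.6]
z 0.0975 f [0.9, 0.7, -1.0]
z 0.0958 f [-0.5, -0.1, -0.9]
z 0.0942 f [0.6, 0.1, -1.7]
z 0.0927 f [0.1, 0.2, -0.6]
z 0.0918 f [-0.1, 1.3, 4.3]
```

```bash
python3 -m jog '[0,0,0,0,0,0,0, 0.7,0,0,0,0,0,0, 1,0,0,0,0,0,0, 1,0,0,0,0,0,0, 1,0,0,0,0,0,0]'
python3 -m jog '[1,0,0,-0.02,0,0,0, 1,0,0,-0.035,0,0,0, 1,0,0,-0.035,0,0,0, 1,0,0,-0.045,0,0,0, 1,0.05,0,-0.03,0,0,0, 1,0.05,0,0,0,0,0, 1,0.04,0,0,0,0,0, 1,0,0,0,0,0,0, 1,0,0,0,0,0,0]'
python3 - <<'E'
from h import *
from station import ctrl
o=ctrl.get_obs();print(o["t"],o["tool_pos"],o["contact_force"])
t=ctrl.get_image("top");s=ctrl.get_image("scene")
t0=cv2.imread("pics/top0.png")
for n in("rack","kettle","tin","tongs"):print(n,[(round(d["p"],2),[round(float(x)) for x in d["box"]]) for d in ctrl.boxes_of(n,t)[:2]],[(round(d["p"],2),[round(float(x)) for x in d["box"]]) for d in ctrl.boxes_of(n,s)[:2]])
# rack shift old vs new from gray edge patches
for nm,(x0,y0,x1,y1) in {"rackR":(375,185,395,235),"rackTL":(262,170,300,190),"rackmid":(297,170,380,195),"tongs":(305,270,372,305)}.items():
    r=cv2.matchTemplate(t["image"],t0[y0:y1,x0:x1],cv2.TM_CCOEFF_NORMED);_,m,_,l=cv2.minMaxLoc(r);print(nm,round(m,3),l,(x0,y0))
a=cv2.resize(s["image"][130:330,180:500],(800,500));cv2.imwrite("pics/s9.png",a)
E
```

```text
t: 34.67
tool_pos: [0.4613, -0.3042, 0.0913]
tool_rot: [0.123, -3.135, -0.0]
contact_force: [0.1, 0.5, -0.2]
opening: 0.0852
t: 35.8
tool_pos: [0.323, -0.3153, 0.2582]
tool_rot: [0.122, -3.136, 0.002]
contact_force: [0.5, -0.0, 0.0]
opening: 0.0851
35.8 [ 0.32298412 -0.31534804  0.25818929] [ 0.49884504 -0.01842836  0.00145018]
rack [(0.63, [329, 207, 124, 67])] [(0.67, [438, 262, 80, 73]), (0.61, [288, 271, 128, 108])]
kettle [(0.65, [116, 259, 93, 61])] [(0.79, [536, 310, 117, 112])]
tin [(0.64, [483, 207, 61, 58])] [(0.93, [169, 194, 58, 75])]
tongs [(0.79, [337, 290, 57, 28]), (0.3, [444, 282, 30, 22])] [(0.91, [325, 224, 36, 32])]
rackR 0.846 (375, 185) (375, 185)
rackTL 0.963 (262, 170) (262, 170)
rackmid 0.973 (297, 170) (297, 170)
tongs 0.944 (305, 270) (305, 270)
```

View pics/s9.png

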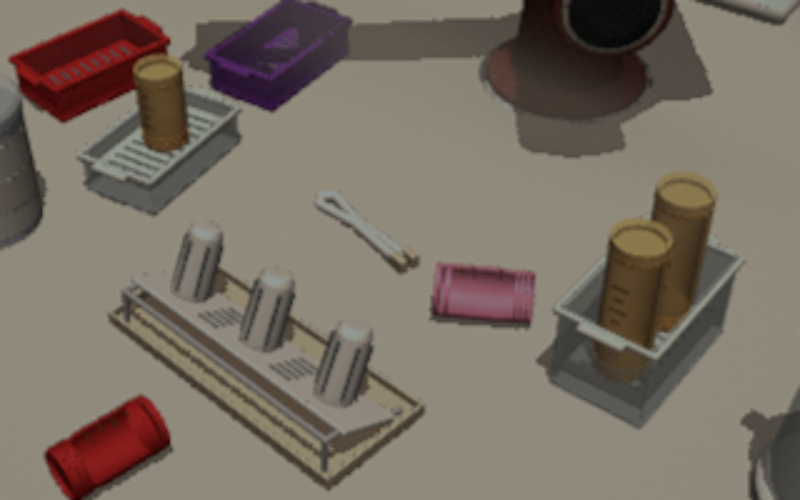

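All three bottles stand upright in their tubs, and the rack and tongs show no shift between the first and last top views. Handing in.

```bash
python3 -c "
from station import ctrl
print(ctrl.finish_job())"
```

```text
the job is handed in; nothing more can be done
None
```

The job is handed in at about 36 s of the 72 s limit. Both tall bottles stand mouth down in the deep tub, side by side, and the small one stands mouth down in the pale low tub.

- **Drawing off and placing:** I drew each bottle off along its prong and turned it upright. I then lowered it in 1.5 mm steps until the wrist force jumped by about 6 N. The deep tub's plate came out at about 21 mm and the low tub's at about 38 mm; both tall bottles agreed within about 2 mm.
- **Final picture:** All three bottles stand upright inside their tubs and the gripper is clear.
- **Rack and bystanders:** Template matches put the rack and tongs at zero pixel shift from the first picture. One of the three rack patches matched less well (0.85), probably because it had included part of a bottle's shadow. I checked the kettle and tin only by the detector's boxes, which moved by 3 px or less, its usual scatter.
- **Disagreement:** The wrist-camera pose fits and the top-and-scene fits differed by up to about 8 mm in bottle height and 3° in lean. I used values in between, and the grips held.

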